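# Pack the second layer of a picnic crate

## Task

Lay the wooden divider flat on the four yoghurt pots in the crate, setting it down rather than dropping it. Then stand the salt and the pepper shaker upright on the divider in a neat row: both on the same side of the grip bar, side by side along it, about midway between the bar and the edge of the board, and a finger's width apart. Leave the pots standing, and the taller spice jar where it is.

Things in the scene. Friction and masses are not known exactly. Their poses are not given: they have to be found in the camera images.
- crate: open slatted wooden crate, fixed to the table, 190 x 190 mm outside (206 mm in x over the corner battens), 95 mm high, walls 6 mm thick (178 x 178 mm inside), floor 6 mm thick; origin at the centre of its underside, x and y along its sides, z up. The tops of the four pots inside are 75 mm above the origin, 20 mm below the rim
- tub_0: printed white yoghurt pot with a foil lid, 70 mm across the lid, 69 mm high, 0.12 kg; origin at the centre of its underside, z up; it stands loose on the crate floor with three like it
- tub_1: printed white yoghurt pot with a foil lid, 70 mm across the lid, 69 mm high, 0.12 kg; origin at the centre of its underside, z up; it stands loose on the crate floor with three like it
- tub_2: printed white yoghurt pot with a foil lid, 70 mm across the lid, 69 mm high, 0.12 kg; origin at the centre of its underside, z up; it stands loose on the crate floor with three like it
- tub_3: printed white yoghurt pot with a foil lid, 70 mm across the lid, 69 mm high, 0.12 kg; origin at the centre of its underside, z up; it stands loose on the crate floor with three like it
- divider: square plywood board 164 x 164 x 6 mm, 0.22 kg, lying on the table, with a wooden grip bar along the middle of its top: 14 mm wide (x), 90 mm long (y), from 6 to 34 mm above the underside; origin at the centre of the underside, z up. It fits into the crate with 7 mm of play all round, either square way round. The free strip on each side of the bar is 75 mm wide (x from 7 to 82 mm)
- salt_shaker: glass shaker with a grey metal top, filled white, 44 mm across, 90 mm high (body 44 mm wide up to 66 mm, domed top 34 mm wide above that), about 0.1 kg; origin at the centre of its underside, z up
- pepper_shaker: glass shaker with a grey metal top, filled grey, 44 mm across, 90 mm high (body 44 mm wide up to 66 mm, domed top 34 mm wide above that), about 0.1 kg; origin at the centre of its underside, z up
- spice_jar: taller slim spice jar with a flat cap, 42 mm across, 106 mm high; not part of the job; origin at the centre of its underside
Not all that is in view belongs to the job. What is shaped like the salt_shaker but blue or purple is not meant.

How it is judged:
By the outcome, as a careful person would: the job done as asked, in the order asked, and still so for the second after the job is handed in, with the robot touching nothing.
It also fails if it takes over 72 s, if anything falls off the work surface, if the arm or the gripper's body presses on something with over 40 N, if the wrist force passes 120 N, or if a joint passes its speed limit or range.

## Robot

A 6-joint arm with a two-finger parallel gripper is mounted at the origin on a cart in front of the work surface, level with it; the furniture and walls round the work are solid. World frame = base frame: x ahead of the robot, y to its left, z up, the work surface at z = 0. Lengths are in m, angles in rad, forces in N, time in s.
With the tool pointing down it reaches from about 0.325 to 0.875 m from the base axis. Payload 4.4 kg.
Tool frame: the origin (TCP) lies midway between the tips of the shut fingers; the grasp point (between the pads) lies 19 mm behind it; z points along the fingers, y is the direction in which the jaws open and shut (so a half turn about z gives the same grasp; the last joint's range is limited). The gripper opens to 85 mm and grips with 20 to 120 N. Pads are 22 mm wide; open, the fingers measure 114 mm over their backs; the gripper's body (76 mm by 85 mm) begins 54 mm behind the grasp point. The pads swing forward as they close: fully open they stand 13 mm farther back than shut.
Start: joints at [1.093, 0.207, 1.542, -0, 1.393, -0.15], TCP at [0.185, 0.545, 0.231] pointing down, gripper open.
Joint ranges: [-2.73, 2.73], [-0.86, 2.22], [0.23, 2.46], [-1.11, 4.25], [0.08, 2.63], [-2.82, 2.82]. Speed limits (rad/s): [2.79, 2.79, 3.14, 3.14, 3.14, 3.14].

## Interface

Orientations are given as a unit quaternion [w, x, y, z].
In Python, from workcell import manip, eyes gives the robot as it stands.
- The arm moves only by the shell command python3 -m handwheel 'ROWS'. ROWS is JSON, a list of rows, each a list of 5 numbers: the closure, from -1 (fully open) to 1 (shut), then the shift along the tool's x, y, z in mm, then the turn about the tool's z in rad. In form: [[jaw, x, y, z, yaw], ...]. A call has 1 to 12 rows; each row is the pose to reach, as a shift and turn from the pose commanded when the call began, along the tool's axes at that moment; what a row does not reach only later rows make up. A row lasts 1/10 s, in which the tool goes at most 50 mm and 8.59 degrees, less where a joint would pass 70% of its speed; a pose out of reach is approached as far as the arm can. A call with a gripper value outside its range is refused whole. The fingers move at their own pace and stop on an object; the grip force is fixed at half the most. Time passes only in rows, so rows that repeat a pose let the fingers close. It gives the time, the measured TCP pose, the force and the opening at its end, in the units of the state.
- manip.read_state(): the state, without advancing time (a new reading comes with each control period).
- eyes.read_camera(name): name is "side" or "top"; returns (picture, depth): 384x512x3 uint8, red, green, blue; 384x512 float32, m along the optical axis (not along the pixel's ray), 0 where there is no reading.
- eyes.camera_info(name): a dict with "fx", "fy", "cx", "cy" (pixels), "world_from_camera" (4x4, takes a point from camera to world coordinates). Camera axes: x right, y up, looking along -z (the intrinsics and any distortion apply to the point x, -y, -z); pixel columns grow to the right and rows downward; lengths in m; the calibration is good to about 2 mm. A picture is of the moment at which its call begins. camera_info takes no time and is no camera call.
- manip.job_done(): hands the job in, once; it reports no verdict.
The state is a dict: "clock": time; "joint_positions": joint angles; "dq": joint speeds; "effort": joint torques, N m; "tcp_pos": TCP position; "eef_rot": TCP orientation; "ft_force": force on the tool from outside, world axes, zero at the start; "torque": the same for the moment, N m; "width": finger opening in m.
Only numpy, scipy, OpenCV 4.12 (cv2) and the standard library are available. Lean on these libraries where they do the work, as an engineer would, in place of code of your own. Each camera call takes 0.05 s, during which the arm holds its last target.

## Working session

There is one attempt and no reset: what is moved stays moved. The work goes in short steps, Python scripts to look and compute and a shell command to move; the robot and the scene stay as the last step left them, time stands still between calls to the robot, and variables do not carry over. Pictures are saved under pics/ and viewed, and the job is handed in when it is done.

```bash
ls; mkdir -p pics; python3 - <<'E'
from workcell import manip, eyes
import cv2,numpy as np
for n in("side","top"):
    p,d=eyes.read_camera(n); cv2.imwrite(f"pics/{n}0.png",p[:,:,::-1]); np.savez(f"/tmp/{n}0.npz",p=p,d=d)
    i=eyes.camera_info(n); print(n,{k:(np.round(v,3).tolist()) for k,v in i.items()})
s=manip.read_state(); print({k:np.round(v,3).tolist() for k,v in s.items()})
E
```

```text
pics
side {'fx': 456.374, 'fy': 456.374, 'cx': 261.592, 'cy': 189.874, 'world_from_camera': [[0.948, 0.099, -0.303, 0.221], [-0.319, 0.341, -0.884, -1.151], [0.016, 0.935, 0.355, 0.487], [0.0, 0.0, 0.0, 1.0]]}
top {'fx': 361.673, 'fy': 361.673, 'cx': 253.48, 'cy': 185.972, 'world_from_camera': [[-0.018, 0.983, -0.185, 0.381], [-1.0, -0.016, 0.011, -0.043], [0.008, 0.185, 0.983, 1.12], [0.0, 0.0, 0.0, 1.0]]}
{'clock': 0.1, 'joint_positions': [1.093, 0.207, 1.543, -0.0, 1.394, -0.15], 'dq': [-0.0, 0.0, -0.003, 0.001, -0.0, 0.001], 'effort': [0.0, -38.409, -29.255, -0.0, 0.005, -0.0], 'tcp_pos': [0.184, 0.544, 0.23], 'eef_rot': [-0.0, 0.163, 0.987, -0.001], 'ft_force': [-0.107, -0.313, -0.119], 'torque': [0.021, 0.043, 0.046], 'width': 0.085}
```

View pics/top0.png

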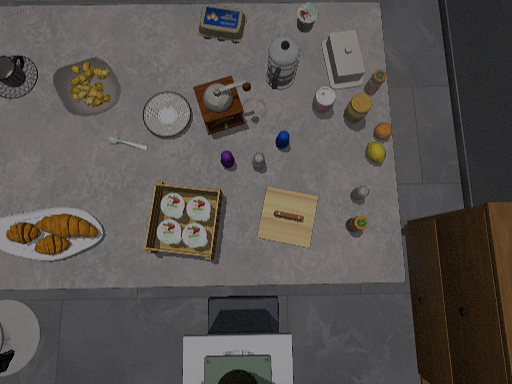

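View pics/side0.png

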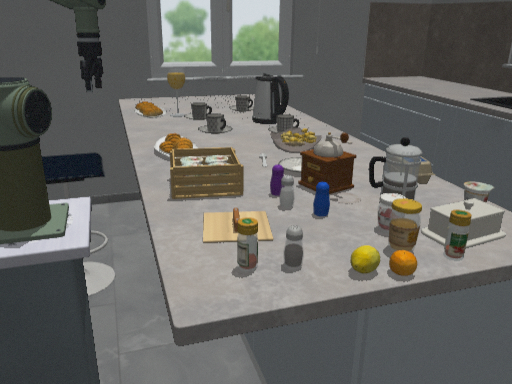

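```bash
cat > h.py <<'E'
import numpy as np,cv2
from workcell import manip,eyes
def ray(n,u,v):
    i=eyes.camera_info(n);T=np.array(i["world_from_camera"])
    assert not i.get("dist")
    d=np.array([(u-i["cx"])/i["fx"],-(v-i["cy"])/i["fy"],-1.0])
    return T[:3,3],T[:3,:3]@d
def onz(n,u,v,z):
    o,d=ray(n,u,v);return o+d*(z-o[2])/d[2]
def cloud(n,d):
    i=eyes.camera_info(n);T=np.array(i["world_from_camera"])
    v,u=np.mgrid[:d.shape[0],:d.shape[1]]
    c=np.stack([(u-i["cx"])/i["fx"]*d,-(v-i["cy"])/i["fy"]*d,-d],-1)
    w=c@T[:3,:3].T+T[:3,3]; w[d==0]=np.nan; return w
def crop(p,u0,v0,u1,v1,s,f):
    cv2.imwrite(f,cv2.resize(p[v0:v1,u0:u1,::-1],None,fx=s,fy=s,interpolation=cv2.INTER_CUBIC))
E
python3 - <<'E'
from h import *
print(eyes.camera_info("top").keys())
for n in("top","side"):
    z=np.load(f"/tmp/{n}0.npz");p=z["p"];w=cloud(n,z["d"])
    if n=="top":
        crop(p,210,120,400,270,4,"pics/topc.png"); crop(p,140,175,230,265,6,"pics/topcr.png")
        for nm,(u,v) in dict(table=(300,260),salt=(259,160),pep=(361,192),jar=(358,225),div=(270,230),bar=(289,216),tub=(174,206),tub1=(199,208)).items(): print(nm,np.round(w[v,u],3))
    else: crop(p,170,140,370,280,4,"pics/sidec.png")
E
```

```text
dict_keys(['fx', 'fy', 'cx', 'cy', 'world_from_camera'])
table [ 0.361 -0.194 -0.002]
salt [ 0.653 -0.073  0.088]
pep [ 0.553 -0.368  0.086]
jar [ 0.456 -0.347  0.104]
div [ 0.453 -0.104  0.008]
bar [ 0.492 -0.161  0.033]
tub [0.522 0.176 0.076]
tub1 [0.516 0.104 0.073]
```

View pics/topc.png

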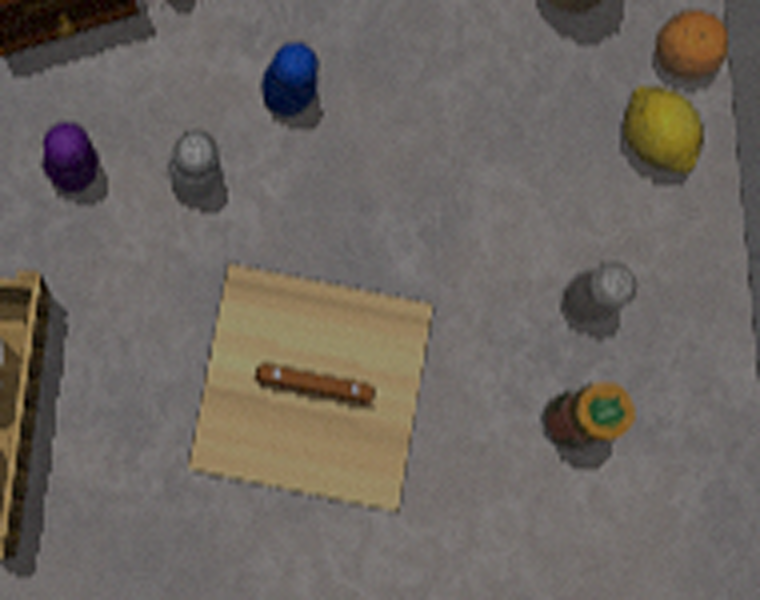

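View pics/sidec.png

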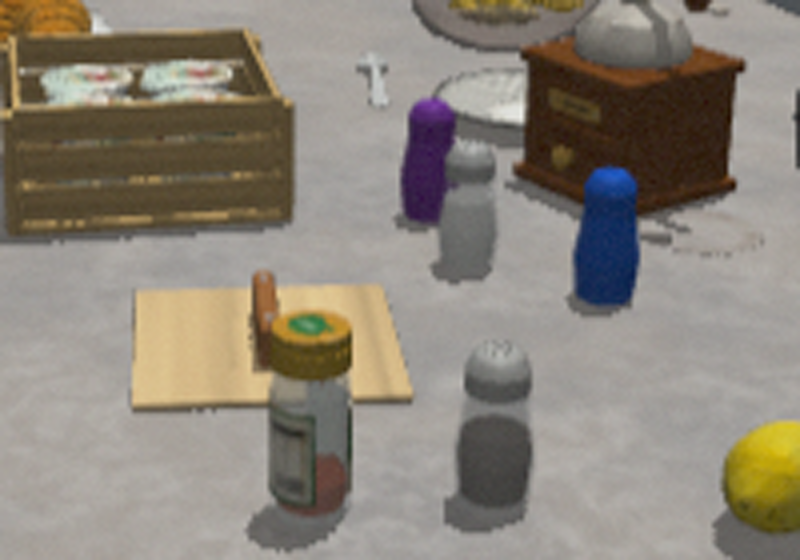

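View pics/topcr.png

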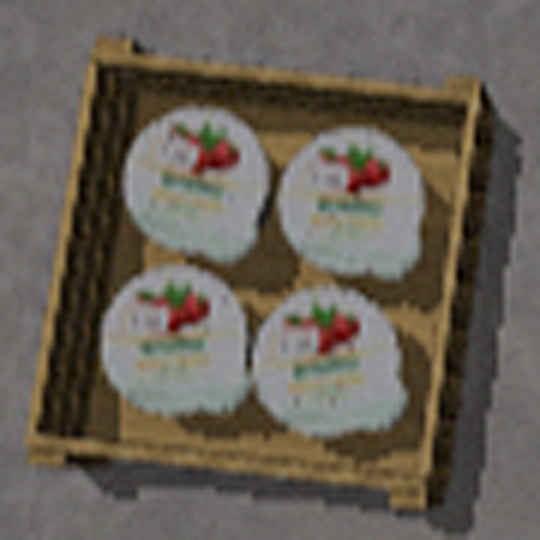

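Salt: top (259,160) / side (287,192), pale fill. Look-alikes are purple (227,158) and blue (283,140), both excluded by colour. Pepper: top (361,193) / side (293,246), dark grey fill. Spice jar (358,225) and second jar (376,80) have caps, so they are excluded. The divider is at (289,217) and the crate at (184,220). The crops confirm these choices. Next I measure.

```bash
cat > m.py <<'E'
from h import *
def rect_fit(n,mask,z):
    cs,_=cv2.findContours(mask.astype(np.uint8),cv2.RETR_EXTERNAL,cv2.CHAIN_APPROX_NONE)
    c=max(cs,key=cv2.contourArea)[:,0]
    P=np.array([onz(n,u,v,z)[:2] for u,v in c])*1000
    (cx,cy),(a,b),ang=cv2.minAreaRect(P.astype(np.float32))
    return round(cx,1),round(cy,1),round(a,1),round(b,1),round(ang,1)
E
python3 - <<'E'
from m import *
z=np.load("/tmp/top0.npz");p=z["p"];w=cloud("top",z["d"])
hsv=cv2.cvtColor(p,cv2.COLOR_RGB2HSV)
H,S,V=[hsv[...,k].astype(int) for k in range(3)]
box=np.zeros(H.shape,bool);box[180:255,250:325]=1
m=box&(S>70)&(H>5)&(H<35)
m=cv2.morphologyEx(m.astype(np.uint8),cv2.MORPH_CLOSE,np.ones((9,9)))
print("divider",rect_fit("top",m,0.006), m.sum())
bar=box&(w[...,2]>0.022)
print("bar",rect_fit("top",bar,0.034),bar.sum())
bar=box&(S>140)&(H<14); print("barcol",rect_fit("top",bar,0.034),bar.sum())
box[:]=0;box[175:265,140:228]=1
m=box&(w[...,2]>0.085)
print("crate rim depth",rect_fit("top",m,0.095),m.sum(),np.nanmedian(w[...,2][m]))
for nm,(u0,v0,u1,v1) in dict(salt=(248,148,272,176),pep=(348,180,375,208),jar=(344,210,372,240),purple=(215,146,240,172),blue=(272,126,294,154)).items():
    b=np.zeros(H.shape,bool);b[v0:v1,u0:u1]=1
    b&=w[...,2]>0.012
    q=w[b]; t=q[q[:,2]>q[:,2].max()-0.02]
    print(nm,"n",len(q),"zmax",q[:,2].max().round(3),"top mid",((t.min(0)+t.max(0))/2*1000).round(1),"all ext",((q.max(0)-q.min(0))*1000).round(0))
b=box&(w[...,2]>0.06)&(w[...,2]<0.084)&(S<70)
n,l,st,ce=cv2.connectedComponentsWithStats(cv2.erode(b.astype(np.uint8),np.ones((3,3))))
for k in range(1,n):
    if st[k,4]>100: print("tub",(onz("top",*ce[k],0.075)*1000).round(1),st[k,4])
E
```

```text
divider (494.6, -159.6, 162.9, 162.6, 77.5) 2771
bar (495.3, -159.3, 89.0, 14.9, 77.2) 144
barcol (493.1, -160.5, 58.2, 12.3, 78.4) 79
crate rim depth (483.3, 147.9, 190.3, 204.5, 82.5) 712 0.09371813649312755
salt n 185 zmax 0.093 top mid [663.  -72.1  82.6] all ext [37. 40. 80.]
pep n 215 zmax 0.093 top mid [ 558.7 -374.9   83.3] all ext [42. 38. 80.]
jar n 292 zmax 0.111 top mid [ 464.6 -355.4  101. ] all ext [40. 41. 97.]
purple n 187 zmax 0.092 top mid [671.6  24.5  82.7] all ext [39. 40. 80.]
blue n 194 zmax 0.091 top mid [ 731.  -148.7   81.5] all ext [36. 38. 76.]
tub [520.9 181.6  75. ] 272
tub [510.9 104.5  75. ] 269
tub [444.6 188.2  75. ] 277
tub [433.6 114.6  75. ] 264
```

```bash
python3 - <<'E'
from m import *
from scipy.optimize import least_squares
W={}
for n in("top","side"):
    z=np.load(f"/tmp/{n}0.npz");W[n]=cloud(n,z["d"]).reshape(-1,3)*1000
for nm,c in dict(salt=(660,-72),pep=(556,-374),jar=(462,-354),purple=(670,24),blue=(729,-147)).items():
    for n in W:
        q=W[n];q=q[np.hypot(q[:,0]-c[0],q[:,1]-c[1])<32]
        for lo,hi in((12,30),(30,62),(68,85)):
            s=q[(q[:,2]>lo)&(q[:,2]<hi)]
            if len(s)<8: continue
            r=least_squares(lambda x:np.hypot(s[:,0]-x[0],s[:,1]-x[1])-x[2],[*c,20],loss="soft_l1")
            print(nm,n,lo,len(s),r.x.round(1),"rms",np.sqrt(2*r.cost/len(s)).round(1))
q=W["side"]; # divider, crate rim in side
s=q[(q[:,2]>88)&(q[:,2]<100)&(np.hypot(q[:,0]-483,q[:,1]-148)<150)]
print("crate side",cv2.minAreaRect(s[:,:2].astype(np.float32)))
s=q[(q[:,2]>3.5)&(q[:,2]<12)&(np.hypot(q[:,0]-494,q[:,1]+160)<118)]
print("div side",cv2.minAreaRect(s[:,:2].astype(np.float32)),len(s))
E
```

```text
salt top 12 9 [664.9 -72.2  22. ] rms 0.3
salt top 30 61 [663.9 -71.9  19.3] rms 1.3
salt top 68 58 [663.7 -72.1  15.1] rms 1.3
salt side 12 88 [662.8 -71.6  20.7] rms 1.3
salt side 30 175 [662.9 -72.2  18.7] rms 1.7
salt side 68 80 [662.3 -71.4  16. ] rms 1.5
pep top 12 14 [ 559.1 -376.8   21.7] rms 0.6
pep top 30 80 [ 559.  -376.5   19.3] rms 1.2
pep top 68 55 [ 559.2 -375.7   15.2] rms 1.3
pep side 12 142 [ 558.  -376.1   21. ] rms 0.9
pep side 30 296 [ 558.1 -375.9   19.4] rms 1.5
pep side 68 145 [ 557.7 -376.8   15.7] rms 1.2
jar top 12 23 [ 465.7 -357.2   21.8] rms 0.4
jar top 30 41 [ 465.6 -357.2   21.7] rms 0.5
jar top 68 22 [ 465.4 -355.9   20.2] rms 0.6
jar side 12 158 [ 463.8 -355.4   21. ] rms 0.9
jar side 30 297 [ 463.7 -355.8   20.7] rms 1.0
jar side 68 157 [ 463.8 -355.5   20. ] rms 1.1
purple top 12 11 [672.4  24.4  21.3] rms 0.3
purple top 30 64 [671.9  24.4  18.7] rms 1.2
purple top 68 51 [671.6  24.7  15. ] rms 1.3
purple side 12 55 [667.9  22.5  17.6] rms 1.5
purple side 30 120 [669.3  23.8  17.3] rms 1.7
purple side 68 72 [670.5  23.4  15.4] rms 1.5
blue top 12 16 [ 733.6 -148.1   22.1] rms 0.4
blue top 30 67 [ 732.1 -148.5   19. ] rms 1.3
blue top 68 55 [ 731.7 -147.9   15.1] rms 1.6
blue side 12 98 [ 731.1 -148.1   20.7] rms 1.2
blue side 30 189 [ 731.1 -148.2   19.4] rms 1.6
blue side 68 85 [ 730.6 -148.1   15.8] rms 1.3
crate side ((482.58355712890625, 146.01348876953125), (200.59219360351562, 203.77810668945312), 82.42493438720703)
div side ((494.8875732421875, -161.47137451171875), (167.41213989257812, 163.60775756835938), 77.80291748046875) 1384
```

```bash
cat > plan.py <<'E'
import sys
from h import *
from scipy.spatial.transform import Rotation as R
def go(x,y,z,ang):
    s=manip.read_state();q=s["eef_rot"];r=R.from_quat([q[1],q[2],q[3],q[0]])
    p=np.array(s["tcp_pos"])*1000
    d=r.inv().apply(np.array([x,y,z])-p)
    ty=r.apply([0,1,0]);tz=r.apply([0,0,1])
    a=np.degrees(np.arctan2(ty[1],ty[0]))
    dy=-(ang-a); dy=(dy+90)%180-90
    print("t %.2f"%s["clock"],"tcp",p.round(1),"jaw deg %.1f"%a,"tz",tz.round(3),"F",np.round(s["ft_force"],1),"w %.1f"%(s["width"]*1000))
    print("shift",d.round(1),"yaw %.3f"%np.radians(dy))
if __name__=="__main__": go(*map(float,sys.argv[1:]))
E
python3 plan.py 495 -160 120 -12.8
```

```text
t 0.10 tcp [184.3 543.9 230.2] jaw deg 71.3 tz [-0.001 -0.002 -1.   ] F [-0.1 -0.3 -0.1] w 85.2
shift [-520.3 -566.7  111.2] yaw 1.467
```

```bash
python3 - <<'E'
from h import *
W={}
for n in("top","side"):
    z=np.load(f"/tmp/{n}0.npz");W[n]=cloud(n,z["d"]).reshape(-1,3)*1000
for nm,c in dict(salt=(663,-72),pep=(558.5,-376)).items():
    q=W["side"];q=q[np.hypot(q[:,0]-c[0],q[:,1]-c[1])<32]
    rr=np.hypot(q[:,0]-c[0],q[:,1]-c[1])
    print(nm,[(z,np.median(rr[abs(q[:,2]-z)<5]).round(1)) for z in range(10,90,8)])
E
```

```text
salt [(10, np.float64(19.7)), (18, np.float64(20.3)), (26, np.float64(20.8)), (34, np.float64(21.3)), (42, np.float64(19.3)), (50, np.float64(17.6)), (58, np.float64(17.0)), (66, np.float64(16.5)), (74, np.float64(16.6)), (82, np.float64(14.7))]
pep [(10, np.float64(20.3)), (18, np.float64(21.2)), (26, np.float64(21.4)), (34, np.float64(21.4)), (42, np.float64(19.8)), (50, np.float64(18.8)), (58, np.float64(17.4)), (66, np.float64(16.9)), (74, np.float64(17.1)), (82, np.float64(14.9))]
```

```bash
python3 -m handwheel '[[-1,-40,-45,0,0.15],[-1,-80,-85,0,0.3],[-1,-115,-125,0,0.45],[-1,-150,-165,0,0.6],[-1,-185,-200,0,0.75],[-1,-220,-240,0,0.9],[-1,-255,-280,0,1.05],[-1,-290,-315,0,1.2],[-1,-325,-355,0,1.35],[-1,-360,-390,20,1.467],[-1,-395,-430,50,1.467],[-1,-430,-468,70,1.467]]'; python3 plan.py 495 -160 110 -12.8
```

```text
clock: 1.3
tcp_pos: [0.4238, 0.0027, 0.1794]
eef_rot: [0.0, 0.782, 0.624, 0.0]
ft_force: [0.8, 0.9, 0.5]
width: 0.0855
t 1.30 tcp [423.8   2.7 179.4] jaw deg -12.8 tz [ 0.001  0.    -1.   ] F [0.8 0.9 0.5] w 85.5
shift [-142.9  105.5   69.5] yaw -0.000
```

```bash
python3 -m handwheel '[[-1,-35,25,20,0],[-1,-65,48,40,0],[-1,-95,72,60,0],[-1,-110,85,65,0],[-1,-115,90,65,0],[-1,-115,90,65,0],[-1,-115,90,65,0]]'; python3 plan.py 495 -160 10 -12.8
```

```text
clock: 2.0
tcp_pos: [0.4855, -0.1265, 0.1152]
eef_rot: [-0.0, 0.781, 0.624, 0.0]
ft_force: [-0.7, 0.3, -0.2]
width: 0.0852
t 2.00 tcp [ 485.5 -126.5  115.2] jaw deg -12.7 tz [ 0.  0. -1.] F [-0.7  0.3 -0.2] w 85.2
shift [-30.6  16.6 105.2] yaw 0.001
```

```bash
python3 -m handwheel '[[-1,-16,9,0,0],[-1,-31,17,10,0],[-1,-31,17,30,0],[-1,-31,17,55,0],[-1,-31,17,80,0],[-1,-31,17,80,0],[-1,-31,17,80,0]]'; python3 plan.py 495 -160 11 -12.8; python3 - <<'E'
from h import *
p,d=eyes.read_camera("side");crop(p,170,100,350,270,4,"pics/s1.png")
p,d=eyes.read_camera("top");crop(p,240,160,360,260,5,"pics/t1.png")
E
```

```text
clock: 2.7
tcp_pos: [0.4956, -0.1613, 0.0353]
eef_rot: [-0.0, 0.781, 0.624, -0.0]
ft_force: [0.5, 0.9, 0.2]
width: 0.0853
t 2.70 tcp [ 495.6 -161.3   35.3] jaw deg -12.7 tz [-0. -0. -1.] F [0.5 0.9 0.2] w 85.3
shift [ 1.1 -0.8 24.3] yaw 0.001
```

View pics/s1.png

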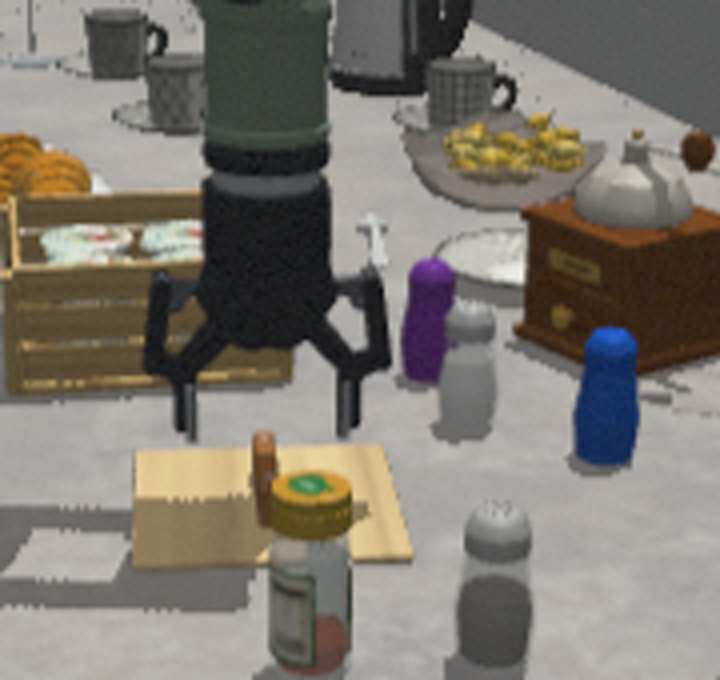

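The picture shows the fingers straddling the bar, pads at crop (190,430) and (345,430) with the bar at (263,470). I descend and close.

```bash
python3 -m handwheel '[[-1,1,-1,12,0],[-1,1,-1,24,0],[0,1,-1,24,0],[1,1,-1,24,0],[1,1,-1,24,0],[1,1,-1,24,0],[1,1,-1,24,0],[1,1,-1,24,0]]'; python3 plan.py 495 -160 11 -12.8
```

```text
clock: 3.6
tcp_pos: [0.4953, -0.1605, 0.0114]
eef_rot: [0.001, 0.781, 0.624, 0.0]
ft_force: [-0.3, -0.1, 1.1]
width: 0.0127
t 3.60 tcp [ 495.3 -160.5   11.4] jaw deg -12.8 tz [ 0.001 -0.001 -1.   ] F [-0.3 -0.1  1.1] w 12.7
shift [ 0.4 -0.4  0.4] yaw 0.000
```

```bash
python3 -m handwheel '[[1,0,0,0,0],[1,0,0,-10,0],[1,0,0,-30,0],[1,0,0,-60,0],[1,0,0,-95,0],[1,0,0,-130,0],[1,0,0,-150,0],[1,0,0,-150,0],[1,0,0,-150,0]]'; python3 plan.py 483 147.5 160 -7.5; python3 - <<'E'
from h import *
p,d=eyes.read_camera("side");crop(p,170,80,370,270,4,"pics/s2.png")
E
```

```text
clock: 4.5
tcp_pos: [0.4941, -0.1598, 0.1604]
eef_rot: [-0.0, 0.781, 0.624, -0.0]
ft_force: [-0.7, 0.1, -3.5]
width: 0.0128
t 4.50 tcp [ 494.1 -159.8  160.4] jaw deg -12.8 tz [-0.001  0.    -1.   ] F [-0.7  0.1 -3.5] w 12.8
shift [297.3 -78.7   0.5] yaw -0.092
```

View pics/s2.png

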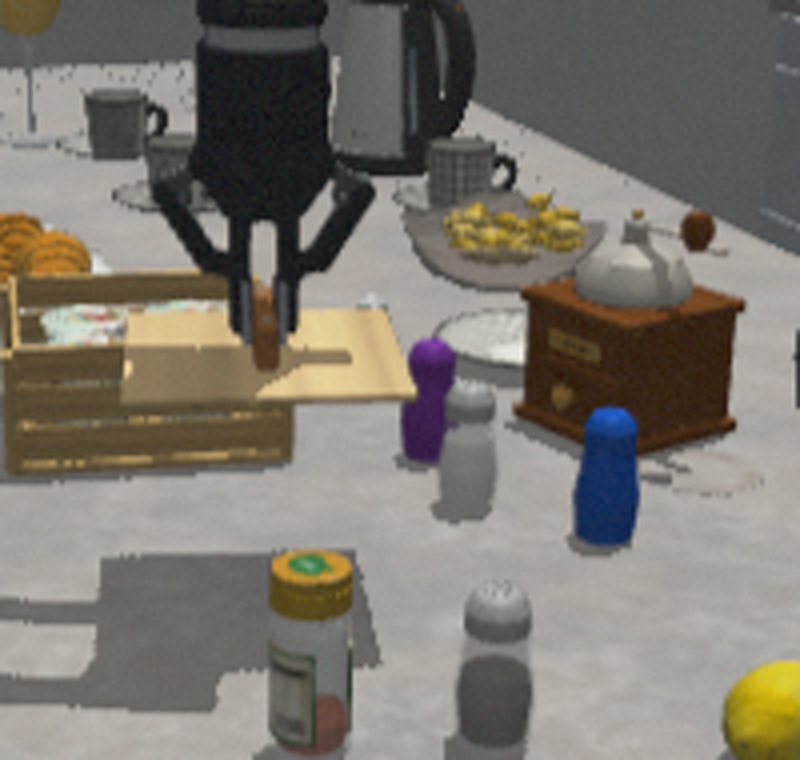

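The picture shows the board held level by the bar, at crop (265,330). I carry it over the crate.

```bash
python3 -m handwheel '[[1,15,-4,0,0],[1,40,-11,0,-0.01],[1,75,-20,0,-0.03],[1,115,-30,0,-0.05],[1,155,-41,0,-0.07],[1,195,-52,0,-0.092],[1,230,-61,0,-0.092],[1,260,-69,0,-0.092],[1,285,-75,0,-0.092],[1,297,-79,0,-0.092],[1,297,-79,0,-0.092],[1,297,-79,0,-0.092]]'; python3 plan.py 483 147.5 160 -7.5; python3 - <<'E'
from m import *
p,d=eyes.read_camera("top");crop(p,130,150,250,270,5,"pics/t3.png");w=cloud("top",d)
p2,d2=eyes.read_camera("side");crop(p2,130,80,290,210,5,"pics/s3.png")
np.savez("/tmp/3.npz",p=p,d=d,p2=p2,d2=d2)
b=np.zeros(d.shape,bool);b[150:280,120:260]=1
hsv=cv2.cvtColor(p,cv2.COLOR_RGB2HSV).astype(int)
m=b&(abs(w[...,2]-.155)<.007)
print(m.sum(),np.nanmedian(w[...,2][m])); print(rect_fit("top",cv2.morphologyEx(m.astype(np.uint8),cv2.MORPH_CLOSE,np.ones((15,15))),.155))
W=cloud("side",d2).reshape(-1,3)*1000
s=W[(abs(W[:,2]-154)<5)&(np.hypot(W[:,0]-483,W[:,1]-148)<125)]
print(cv2.minAreaRect(s[:,:2].astype(np.float32)),len(s))
# plane fit
A=np.c_[s[:,:2]-[483,148],np.ones(len(s))];print("tilt",np.linalg.lstsq(A,s[:,2],rcond=None)[0])
E
```

```text
clock: 5.75
tcp_pos: [0.4827, 0.1465, 0.1601]
eef_rot: [-0.0, 0.752, 0.659, -0.001]
ft_force: [1.1, 0.2, -2.9]
width: 0.0126
t 5.75 tcp [482.7 146.5 160.1] jaw deg -7.5 tz [-0.002 -0.001 -1.   ] F [ 1.1  0.2 -2.9] w 12.6
shift [1.1 0.2 0.1] yaw 0.000
1991 0.15401259068001316
(478.7, 108.4, 87.9, 163.3, 82.6)
((482.33587646484375, 144.16436767578125), (170.10250854492188, 163.49349975585938), 83.24055480957031) 778
tilt [-5.19183670e-04  6.98385675e-03  1.54787487e+02]
```

View pics/t3.png

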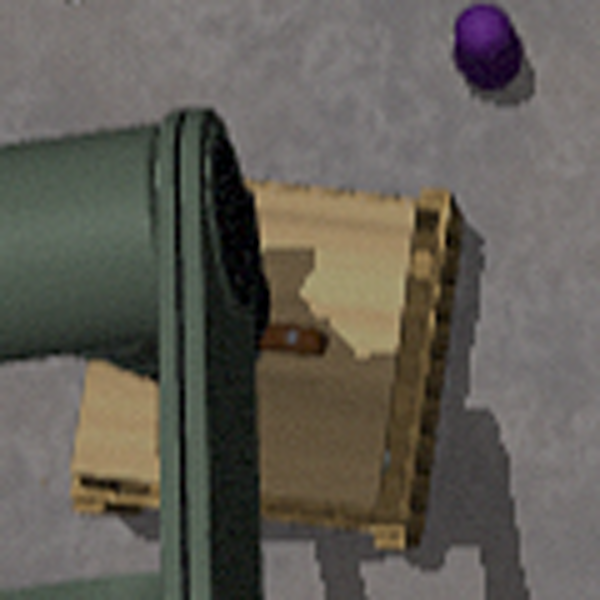

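View pics/s3.png

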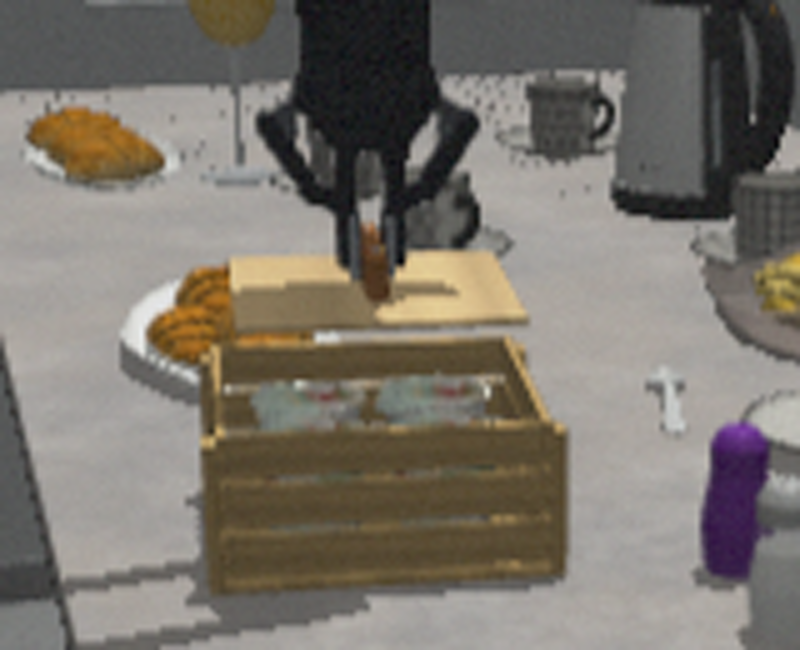

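```bash
python3 - <<'E'
from h import *
z=np.load("/tmp/3.npz")
a=np.radians(-7.5);u=np.array([np.cos(a),np.sin(a)]);v=np.array([-u[1],u[0]])
def ext(n,d,zl,lo=.15):
    w=cloud(n,d).reshape(-1,3)*1000
    s=w[(abs(w[:,2]-zl)<5)&(np.hypot(w[:,0]-483,w[:,1]-147.5)<150)]
    r=s[:,:2]-[483,147.5]; X=r@u;Y=r@v
    print(n,zl,"x",np.percentile(X,[.3,99.7]).round(1),"y",np.percentile(Y,[.3,99.7]).round(1),len(s))
ext("top",z["d"],154);ext("side",z["d2"],154)
for n in("top","side"):
    d=np.load(f"/tmp/{n}0.npz")["d"];ext(n,d,94)
E
```

```text
top 154 x [-80.7  82.4] y [-82.6  80.4] 1980
side 154 x [-81.1  81.2] y [-86.5  77.9] 778
top 94 x [-101.2  102.3] y [-94.   96.3] 635
side 94 x [-101.6  101.3] y [-99.8  98. ] 404
```

```bash
python3 -m handwheel '[[1,2,0,5,0],[1,3,0,20,0],[1,3,0,40,0],[1,3,0,54,0],[1,3,0,62,0],[1,3,0,67,0],[1,3,0,67,0],[1,3,0,67,0]]'; python3 plan.py 483 147.5 86.5 -7.5;  python3 - <<'E'
from h import *
p2,d2=eyes.read_camera("side");crop(p2,130,80,290,210,5,"pics/s4.png")
E
```

```text
clock: 6.65
tcp_pos: [0.4844, 0.15, 0.0944]
eef_rot: [0.0, 0.752, 0.659, 0.0]
ft_force: [0.4, -0.3, -3.2]
width: 0.0127
t 6.65 tcp [484.4 150.   94.4] jaw deg -7.5 tz [ 0.001  0.    -1.   ] F [ 0.4 -0.3 -3.2] w 12.7
shift [-2.6 -1.   7.9] yaw -0.000
```

View pics/s4.png

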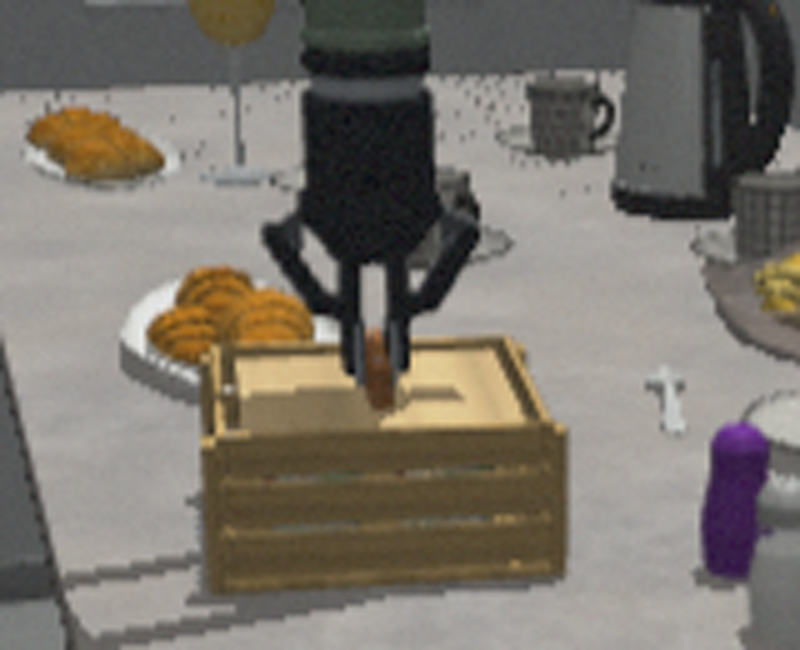

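The board is inside the rim, centred, with no contact force. I lower it gently.

```bash
python3 -m handwheel '[[1,0,0,2,0],[1,0,0,4,0],[1,0,0,5,0],[1,0,0,6,0],[1,0,0,7,0],[1,0,0,7,0]]'; python3 plan.py 483 147.5 86.5 -7.5
```

```text
clock: 7.3
tcp_pos: [0.4838, 0.1499, 0.0869]
eef_rot: [-0.0, 0.752, 0.659, -0.0]
ft_force: [0.1, 0.4, -2.6]
width: 0.0128
t 7.30 tcp [483.8 149.9  86.9] jaw deg -7.5 tz [-0. -0. -1.] F [ 0.1  0.4 -2.6] w 12.8
shift [-2.5 -0.4  0.4] yaw -0.000
```

```bash
python3 -m handwheel '[[1,0,0,0.7,0],[1,0,0,1.4,0],[1,0,0,1.4,0]]'; python3 plan.py 483 147.5 86.5 -7.5
```

```text
clock: 7.6
tcp_pos: [0.4838, 0.1499, 0.0868]
eef_rot: [-0.0, 0.752, 0.659, -0.0]
ft_force: [-3.5, -0.0, 6.8]
width: 0.0128
t 7.60 tcp [483.8 149.9  86.8] jaw deg -7.5 tz [-0. -0. -1.] F [-3.5 -0.   6.8] w 12.8
shift [-2.5 -0.5  0.3] yaw 0.000
```

Contact is confirmed: force went from -2.6 to +6.8 N. I release and retreat.

```bash
python3 -m handwheel '[[1,0,0,-0.8,0],[0.6,0,0,-0.8,0],[0.3,0,0,-0.8,0],[0,0,0,-0.8,0],[0,0,0,-0.8,0],[0,0,0,-12,0],[-0.5,0,0,-40,0],[-1,0,0,-80,0],[-1,0,0,-110,0],[-1,0,0,-110,0],[-1,0,0,-110,0]]'; python3 plan.py 663.3 -72 190 -7.5; python3 - <<'E'
from m import *
p2,d2=eyes.read_camera("side");crop(p2,130,80,290,210,5,"pics/s5.png")
p,d=eyes.read_camera("top");crop(p,130,150,250,270,5,"pics/t5.png")
np.savez("/tmp/5.npz",p=p,d=d,p2=p2,d2=d2)
E
```

```text
clock: 8.7
tcp_pos: [0.4845, 0.15, 0.1971]
eef_rot: [0.001, 0.752, 0.659, 0.001]
ft_force: [-0.8, -0.1, -0.6]
width: 0.0853
t 8.70 tcp [484.5 150.  197.1] jaw deg -7.5 tz [ 0.003  0.    -1.   ] F [-0.8 -0.1 -0.6] w 85.3
shift [-196.8  206.2    7.5] yaw -0.000
```

View pics/s5.png

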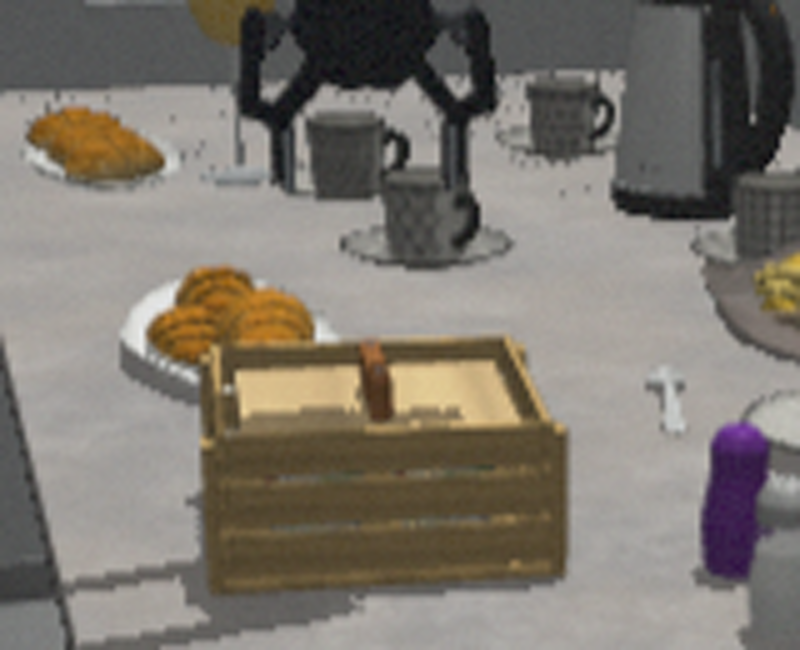

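The board lies flat on the pots inside the rim, bar at crop (375,375). Next the salt.

```bash
python3 -m handwheel '[[-1,-25,26,0,0],[-1,-60,63,0,0],[-1,-90,94,0,0],[-1,-120,126,0,0],[-1,-150,157,0,0],[-1,-175,183,0,0],[-1,-190,199,0,0],[-1,-197,206,7,0],[-1,-197,206,30,0],[-1,-197,206,50,0],[-1,-197,206,50,0],[-1,-197,206,50,0]]'; python3 plan.py 663.3 -72 30 -7.5; python3 - <<'E'
from h import *
z=np.load("/tmp/5.npz")
a=np.radians(-7.5);u=np.array([np.cos(a),np.sin(a)]);v=np.array([-u[1],u[0]])
def ext(n,d,zl,t):
    w=cloud(n,d).reshape(-1,3)*1000
    s=w[(abs(w[:,2]-zl)<t)&(np.hypot(w[:,0]-483,w[:,1]-147.5)<125)]
    r=s[:,:2]-[483,147.5]; X=r@u;Y=r@v
    k=(abs(X)<86)&(abs(Y)<86);X=X[k];Y=Y[k];s=s[k]
    print(n,zl,"x",np.percentile(X,[.3,99.7]).round(1),"y",np.percentile(Y,[.3,99.7]).round(1),len(s))
    A=np.c_[X,Y,np.ones(len(X))];print(" plane",np.linalg.lstsq(A,s[:,2],rcond=None)[0].round(4))
    print(" rect",cv2.minAreaRect(s[:,:2].astype(np.float32)))
for n,k in(("top","d"),("side","d2")):
    ext(n,z[k],81,5)
    ext(n,z[k],108,6)
E
```

```text
clock: 10.0
tcp_pos: [0.6609, -0.0714, 0.1439]
eef_rot: [-0.002, 0.752, 0.66, -0.001]
ft_force: [-0.1, -0.4, -0.9]
width: 0.0855
t 10.00 tcp [660.9 -71.4 143.9] jaw deg -7.5 tz [-0.004  0.001 -1.   ] F [-0.1 -0.4 -0.9] w 85.5
shift [ -0.4   2.9 113.9] yaw 0.001
top 81 x [-79.5  83.4] y [-78.7  84. ] 1857
 plane [ 1.20000e-03 -1.50000e-03  8.06966e+01]
 rect ((485.4678039550781, 150.16390991210938), (164.75018310546875, 163.9188690185547), 82.38732147216797)
top 108 x [-5.3  8.7] y [-42.  15.] 104
 plane [-4.880000e-02  1.180000e-02  1.080711e+02]
 rect ((482.8421630859375, 133.8108367919922), (57.36399459838867, 14.00517463684082), 82.37671661376953)
side 81 x [-80.7  81.2] y [-47.8  85. ] 606
 plane [ 6.00000e-04 -2.20000e-03  8.15765e+01]
 rect ((486.011962890625, 166.2200164794922), (133.9388427734375, 163.27516174316406), 82.6882553100586)
side 108 x [-6.2  7.9] y [-45.6  40.2] 48
 plane [7.470000e-02 3.500000e-02 1.081012e+02]
 rect ((482.89923095703125, 144.89938354492188), (86.15045928955078, 13.820720672607422), 84.07310485839844)
```

View pics/t5.png

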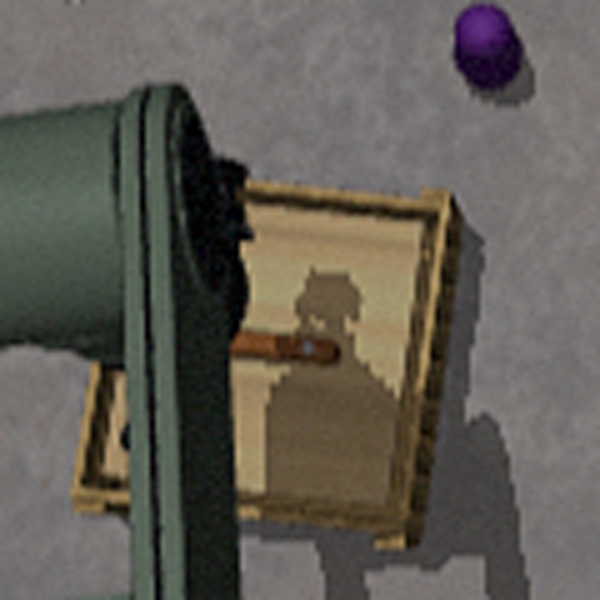

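```bash
python3 -m handwheel '[[-1,0,2,20,0],[-1,0,2,45,0],[-1,0,2,75,0],[-1,0,2,75,0],[-1,0,2,75,0]]'; python3 plan.py 663.3 -72 30 -7.5;python3 - <<'E'
from h import *
p2,d2=eyes.read_camera("side");crop(p2,200,90,380,250,4,"pics/s6.png")
E
```

```text
clock: 10.5
tcp_pos: [0.6644, -0.0723, 0.0713]
eef_rot: [0.0, 0.752, 0.659, 0.0]
ft_force: [0.3, -0.9, 0.2]
width: 0.0855
t 10.50 tcp [664.4 -72.3  71.3] jaw deg -7.5 tz [ 0. -0. -1.] F [ 0.3 -0.9  0.2] w 85.5
shift [ 0.1 -1.2 41.3] yaw 0.000
```

View pics/s6.png

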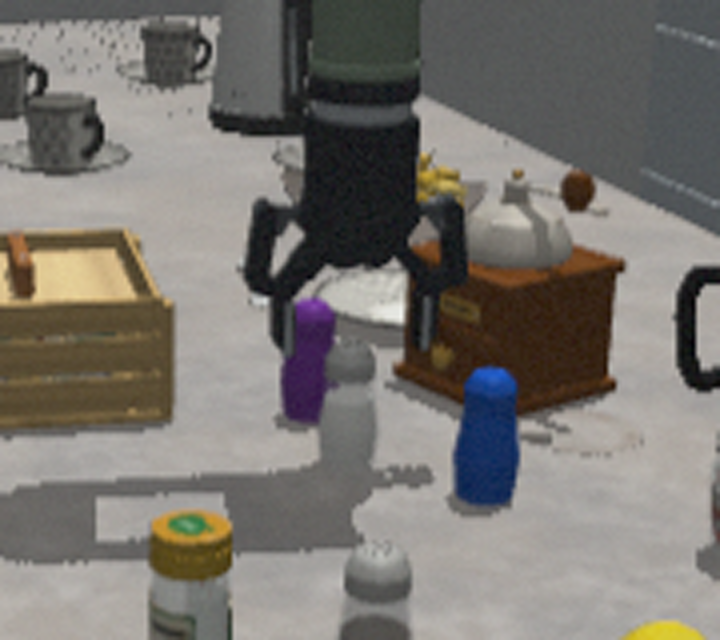

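The jaws straddle the salt top at crop (350,360), clear of purple and blue.

```bash
python3 -m handwheel '[[-1,0,-1,15,0],[-1,0,-1,30,0],[-1,0,-1,41,0],[-1,0,-1,41,0],[-0.3,0,-1,41,0],[0,0,-1,41,0],[0.3,0,-1,41,0],[1,0,-1,41,0],[1,0,-1,41,0],[1,0,-1,41,0],[1,0,-1,41,0]]'; python3 plan.py 663.3 -72 30 -7.5;python3 - <<'E'
from h import *
p2,d2=eyes.read_camera("side");crop(p2,240,120,340,230,6,"pics/s7.png")
E
```

```text
clock: 11.65
tcp_pos: [0.6643, -0.0727, 0.0309]
eef_rot: [0.001, 0.752, 0.659, 0.001]
ft_force: [-0.2, 0.6, 5.4]
width: 0.0377
t 11.65 tcp [664.3 -72.7  30.9] jaw deg -7.5 tz [ 0.002 -0.001 -1.   ] F [-0.2  0.6  5.4] w 37.7
shift [ 0.6 -1.1  0.9] yaw -0.000
```

View pics/s7.png

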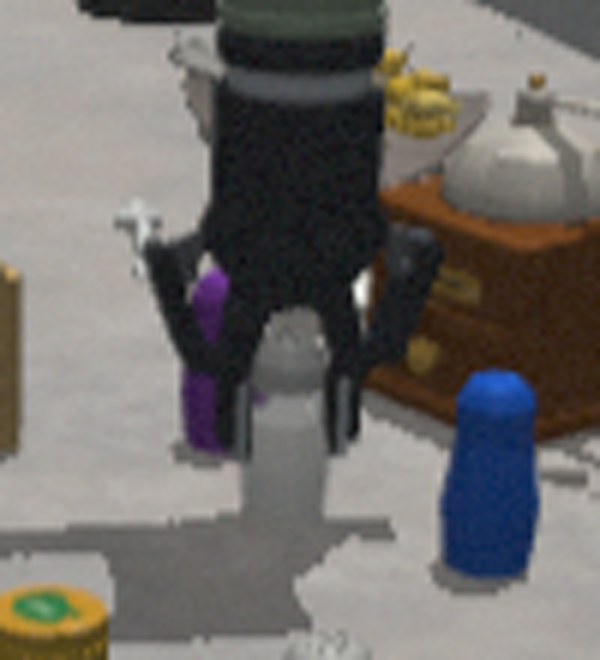

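```bash
python3 -m handwheel '[[1,0,0,0,0],[1,0,0,-5,0],[1,0,0,-20,0],[1,0,0,-45,0],[1,0,0,-75,0],[1,0,0,-105,0],[1,0,0,-125,0],[1,0,0,-135,0],[1,0,0,-135,0],[1,0,0,-135,0]]'; python3 plan.py 532 172 165 -7.5;python3 - <<'E'
from h import *
p2,d2=eyes.read_camera("side");crop(p2,240,60,340,190,6,"pics/s8.png")
w=cloud("side",d2).reshape(-1,3)*1000
s=w[(np.hypot(w[:,0]-664,w[:,1]+72)<26)&(w[:,2]>80)&(w[:,2]<160)]
print(np.percentile(s[:,2],[0,.5,1,2]).round(1)); 
for lo in (100,110,120,128,134):
    t=s[(s[:,2]>lo)&(s[:,2]<lo+9)]
    if len(t)>5: print(lo,len(t),((t.max(0)+t.min(0))/2).round(1),np.ptp(t[:,0]).round(1))
E
```

```text
clock: 12.7
tcp_pos: [0.6624, -0.0722, 0.1634]
eef_rot: [-0.001, 0.752, 0.659, -0.001]
ft_force: [-0.4, -0.6, -1.8]
width: 0.0375
t 12.70 tcp [662.4 -72.2 163.4] jaw deg -7.5 tz [-0.002  0.    -1.   ] F [-0.4 -0.6 -1.8] w 37.5
shift [ 225.1 -161.2   -1.2] yaw -0.000
[132.5 132.6 132.8 133.6]
128 16 [660.2 -82.3 134.6] 34.5
134 42 [660.3 -83.2 138.5] 35.0
```

View pics/s8.png

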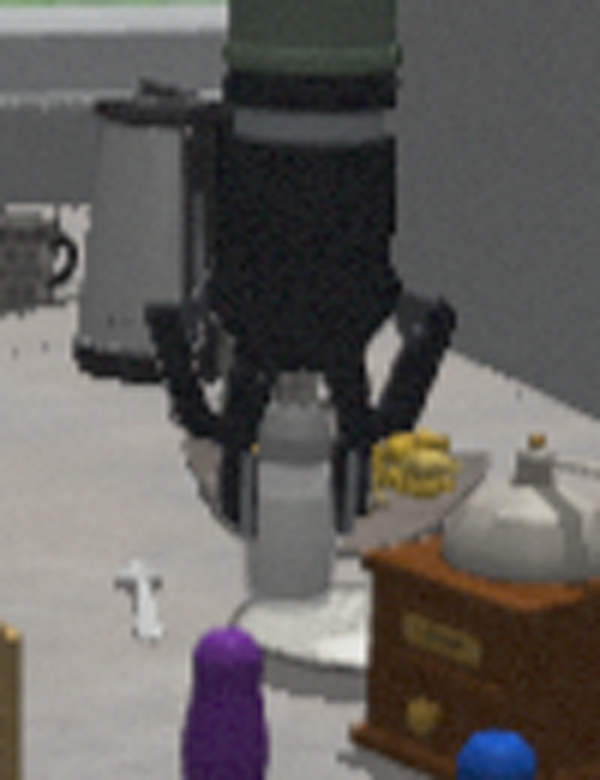

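```bash
python3 plan.py 532.6 173.5 165 -7.5; python3 -m handwheel '[[1,10,-7,0,0],[1,30,-21,0,0],[1,60,-43,0,0],[1,95,-68,0,0],[1,130,-93,0,0],[1,165,-118,0,0],[1,195,-139,0,0],[1,215,-153,0,0],[1,224,-160,0,0],[1,226,-161,0,0],[1,226,-161,0,0],[1,226,-161,0,0]]'; python3 plan.py 532.6 173.5 112 -7.5
```

```text
t 12.75 tcp [662.  -72.1 162.6] jaw deg -7.5 tz [-0.003  0.001 -1.   ] F [-0.2  0.2 -0.6] w 37.9
shift [ 226.6 -160.4   -1.8] yaw -0.000
clock: 13.95
tcp_pos: [0.5338, 0.1717, 0.1644]
eef_rot: [0.0, 0.752, 0.659, -0.0]
ft_force: [0.3, -0.2, -0.7]
width: 0.0381
t 13.95 tcp [533.8 171.7 164.4] jaw deg -7.6 tz [ 0. -0. -1.] F [ 0.3 -0.2 -0.7] w 38.1
shift [ 1.7 -1.4 52.4] yaw -0.001
```

```bash
python3 -m handwheel '[[1,1,-1,8,0],[1,1.5,-1,20,0],[1,1.5,-1,32,0],[1,1.5,-1,42,0],[1,1.5,-1,47,0],[1,1.5,-1,49,0],[1,1.5,-1,49,0]]'; python3 plan.py 532.6 173.5 112 -7.5;python3 - <<'E'
from h import *
p2,d2=eyes.read_camera("side");crop(p2,160,80,280,200,6,"pics/s9.png")
E
```

```text
clock: 14.65
tcp_pos: [0.5323, 0.1743, 0.1152]
eef_rot: [-0.0, 0.752, 0.659, -0.0]
ft_force: [-0.4, 0.6, -0.9]
width: 0.0379
t 14.65 tcp [532.3 174.3 115.2] jaw deg -7.5 tz [-0. -0. -1.] F [-0.4  0.6 -0.9] w 37.9
shift [-0.7  0.4  3.2] yaw -0.000
```

View pics/s9.png

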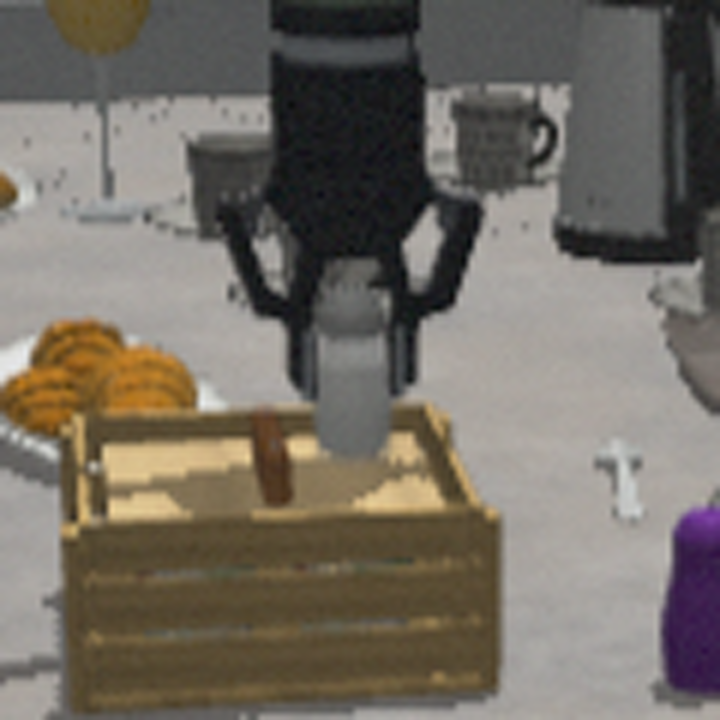

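The salt is just above the board, midway between bar (270,455) and wall (450,460). I lower to contact.

```bash
python3 -m handwheel '[[1,0,0,1,0],[1,0,0,2,0],[1,0,0,3,0],[1,0,0,3,0]]'; python3 plan.py 532.6 173.5 112 -7.5
```

```text
clock: 15.1
tcp_pos: [0.5323, 0.1743, 0.1125]
eef_rot: [0.0, 0.752, 0.659, 0.0]
ft_force: [0.3, 0.4, -1.8]
width: 0.0374
t 15.10 tcp [532.3 174.3 112.5] jaw deg -7.5 tz [ 0. -0. -1.] F [ 0.3  0.4 -1.8] w 37.4
shift [-0.7  0.4  0.5] yaw -0.000
```

```bash
python3 -m handwheel '[[1,0,0,0.7,0],[1,0,0,1.4,0],[1,0,0,1.4,0]]'; python3 plan.py 532.6 173.5 112 -7.5
```

```text
clock: 15.4
tcp_pos: [0.5325, 0.1743, 0.1122]
eef_rot: [0.0, 0.752, 0.659, 0.0]
ft_force: [-1.8, -0.8, 5.1]
width: 0.0377
t 15.40 tcp [532.5 174.3 112.2] jaw deg -7.5 tz [ 0. -0. -1.] F [-1.8 -0.8  5.1] w 37.7
shift [-0.8  0.2  0.2] yaw -0.000
```

```bash
python3 -m handwheel '[[0.8,0,0,-0.5,0],[0.1,0,0,-0.5,0],[0,0,0,-0.5,0],[-0.2,0,0,-0.5,0],[-0.4,0,0,-0.5,0],[-0.5,0,0,-0.5,0],[-0.6,0,0,-20,0],[-0.7,0,0,-50,0],[-1,0,0,-90,0],[-1,0,0,-110,0],[-1,0,0,-110,0],[-1,0,0,-110,0]]'; python3 plan.py 558.5 -376.3 215 -7.5;python3 - <<'E'
from h import *
p2,d2=eyes.read_camera("side");crop(p2,160,80,280,200,6,"pics/s10.png")
w=cloud("side",d2).reshape(-1,3)*1000
from scipy.optimize import least_squares
for lo,hi in((100,120),(120,142),(145,170)):
    s=w[(np.hypot(w[:,0]-532,w[:,1]-174)<32)&(w[:,2]>lo)&(w[:,2]<hi)]
    r=least_squares(lambda x:np.hypot(s[:,0]-x[0],s[:,1]-x[1])-x[2],[532,174,20],loss="soft_l1")
    print(lo,len(s),r.x.round(1),s[:,2].max())
E
```

```text
clock: 16.6
tcp_pos: [0.5323, 0.1743, 0.2209]
eef_rot: [0.0, 0.752, 0.659, 0.0]
ft_force: [-0.5, 0.2, -0.5]
width: 0.0853
t 16.60 tcp [532.3 174.3 220.9] jaw deg -7.5 tz [ 0.  0. -1.] F [-0.5  0.2 -0.5] w 85.3
shift [-542.4   97.9    5.9] yaw -0.000
100 88 [532.5 173.8  20.2] 119.79763892819794
120 94 [532.9 173.5  17.4] 141.43120890370693
145 92 [532.  173.   14.2] 169.77283137290715
```

View pics/s10.png

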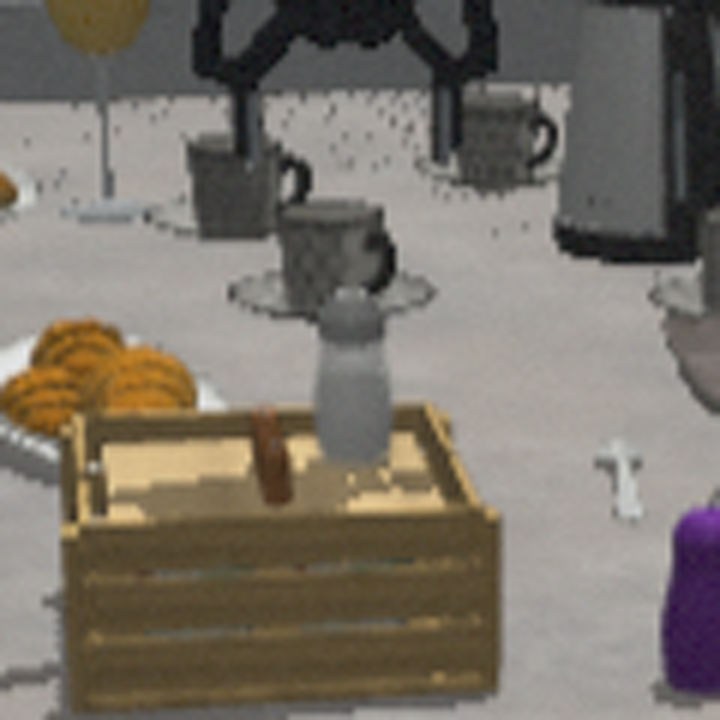

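Salt stands upright at (532.5,173.7), as planned. Next the pepper, with jaws turned to +35° to stay clear of the spice jar.

```bash
python3 -m handwheel '[[-1,-25,5,0,0],[-1,-65,12,0,-0.1],[-1,-110,20,0,-0.2],[-1,-155,28,0,-0.3],[-1,-200,36,0,-0.4],[-1,-245,44,0,-0.5],[-1,-290,52,0,-0.6],[-1,-335,60,0,-0.742],[-1,-380,68,0,-0.742],[-1,-425,77,0,-0.742],[-1,-470,85,0,-0.742],[-1,-505,91,0,-0.742]]'; python3 -m handwheel '[[-1,-18,3,0,0],[-1,-27,-15,30,0],[-1,-27,-15,60,0],[-1,-27,-15,60,0],[-1,-27,-15,60,0]]';  python3 plan.py 558.5 -376.3 115 35
```

```text
clock: 17.85
tcp_pos: [0.5551, -0.3403, 0.218]
eef_rot: [-0.002, 0.462, 0.887, 0.0]
ft_force: [0.8, -0.2, -0.8]
width: 0.0856
clock: 18.35
tcp_pos: [0.5586, -0.3678, 0.1585]
eef_rot: [-0.003, 0.462, 0.887, 0.001]
ft_force: [-0.3, 0.3, 0.8]
width: 0.0857
t 18.35 tcp [ 558.6 -367.8  158.5] jaw deg 35.0 tz [-0.004  0.004 -1.   ] F [-0.3  0.3  0.8] w 85.7
shift [-7.2 -4.9 43.5] yaw 0.000
```

```bash
python3 -m handwheel '[[-1,-5,-4,10,0],[-1,-7,-5,35,0],[-1,-7,-5,60,0],[-1,-7,-5,80,0],[-1,-7,-5,80,0],[-1,-7,-5,80,0]]';  python3 plan.py 558.5 -376.3 30 35;python3 - <<'E'
from h import *
p2,d2=eyes.read_camera("side");crop(p2,200,130,360,290,5,"pics/s11.png")
E
```

```text
clock: 18.95
tcp_pos: [0.5604, -0.378, 0.0821]
eef_rot: [0.001, 0.461, 0.887, -0.0]
ft_force: [-0.2, -1.2, 0.3]
width: 0.0857
t 18.95 tcp [ 560.4 -378.    82.1] jaw deg 35.0 tz [ 0.001 -0.001 -1.   ] F [-0.2 -1.2  0.3] w 85.7
shift [ 2.6 -0.6 52.1] yaw 0.001
```

View pics/s11.png

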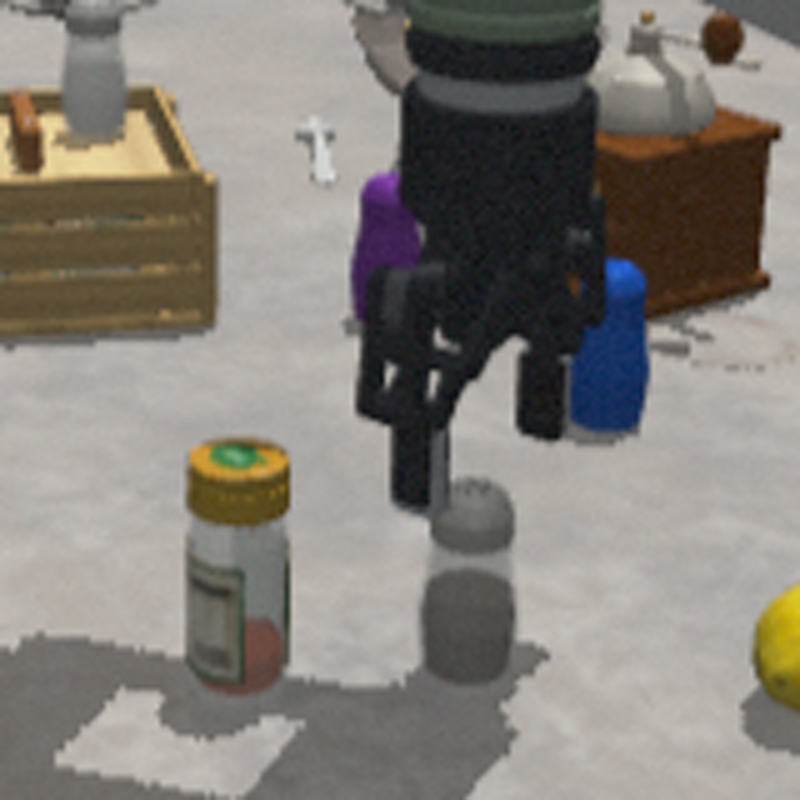

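The jaws are over the pepper at crop (470,520), well clear of the jar at (240,560).

```bash
python3 -m handwheel '[[-1,2,-1,15,0],[-1,2,-1,32,0],[-1,2,-1,46,0],[-1,2,-1,52,0],[-0.3,2,-1,52,0],[0,2,-1,52,0],[0.3,2,-1,52,0],[1,2,-1,52,0],[1,2,-1,52,0],[1,2,-1,52,0],[1,2,-1,52,0]]'; python3 plan.py 558.5 -376.3 30 35;python3 -m handwheel '[[1,0,0,0,0],[1,0,0,-5,0],[1,0,0,-20,0],[1,0,0,-45,0],[1,0,0,-75,0],[1,0,0,-105,0],[1,0,0,-125,0],[1,0,0,-135,0],[1,0,0,-135,0],[1,0,0,-135,0]]'; python3 plan.py 524.4 112.1 165 -7.5;python3 - <<'E'
from h import *
p2,d2=eyes.read_camera("side");crop(p2,220,80,340,220,5,"pics/s12.png")
E
```

```text
clock: 20.1
tcp_pos: [0.5587, -0.3773, 0.0305]
eef_rot: [0.001, 0.462, 0.887, -0.0]
ft_force: [0.8, 0.1, 5.5]
width: 0.0381
t 20.10 tcp [ 558.7 -377.3   30.5] jaw deg 35.0 tz [ 0.002 -0.002 -1.   ] F [0.8 0.1 5.5] w 38.1
shift [0.9 0.4 0.5] yaw 0.000
clock: 21.1
tcp_pos: [0.5571, -0.376, 0.163]
eef_rot: [-0.001, 0.462, 0.887, 0.0]
ft_force: [-0.7, 0.4, -0.6]
width: 0.038
t 21.10 tcp [ 557.1 -376.   163. ] jaw deg 35.0 tz [-0.002  0.001 -1.   ] F [-0.7  0.4 -0.6] w 38.0
shift [418.5 253.2  -1.3] yaw 0.742
```

View pics/s12.png

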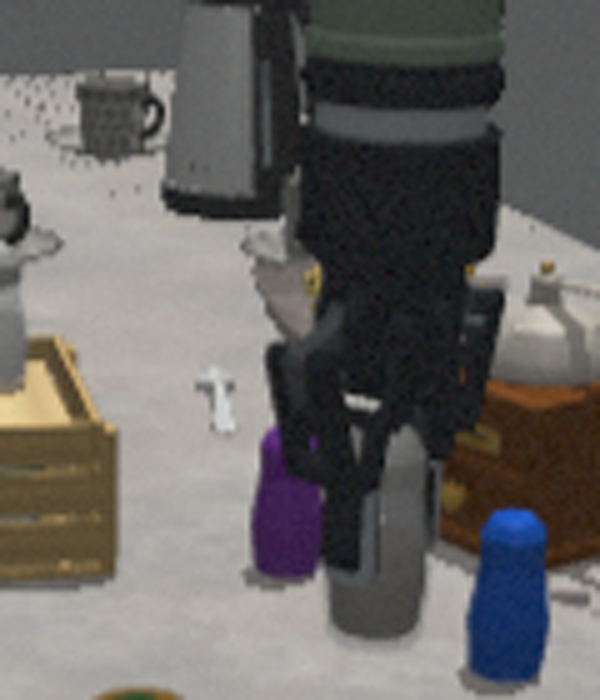

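```bash
python3 -m handwheel '[[1,12,7,0,0.05],[1,35,21,0,0.15],[1,70,42,0,0.3],[1,110,66,0,0.45],[1,150,91,0,0.6],[1,190,115,0,0.742],[1,230,139,0,0.742],[1,265,160,0,0.742],[1,300,181,0,0.742],[1,325,197,0,0.742],[1,340,206,0,0.742],[1,345,209,0,0.742]]';  python3 plan.py 524.4 112.3 165 -7.5
```

```text
clock: 22.35
tcp_pos: [0.5294, 0.028, 0.1624]
eef_rot: [-0.001, 0.751, 0.66, -0.001]
ft_force: [-0.4, -1.2, -1.4]
width: 0.0379
t 22.35 tcp [529.4  28.  162.4] jaw deg -7.4 tz [-0.004  0.001 -1.   ] F [-0.4 -1.2 -1.4] w 37.9
shift [ 83.  -15.8  -2.6] yaw 0.003
```

```bash
python3 -m handwheel '[[1,15,-3,0,0],[1,40,-8,0,0],[1,62,-12,0,0],[1,75,-15,0,0],[1,82,-16,0,0],[1,82,-16,0,0],[1,82,-16,0,0]]';  python3 plan.py 524.4 112.3 115 -7.5
```

```text
clock: 23.05
tcp_pos: [0.526, 0.1087, 0.164]
eef_rot: [0.0, 0.752, 0.659, -0.0]
ft_force: [-0.5, -0.3, -1.2]
width: 0.0377
t 23.05 tcp [526.  108.7 164. ] jaw deg -7.5 tz [-0.    -0.001 -1.   ] F [-0.5 -0.3 -1.2] w 37.7
shift [ 3.4 -2.  49. ] yaw -0.001
```

```bash
python3 -m handwheel '[[1,2,-1,8,0],[1,3,-2,20,0],[1,3,-2,32,0],[1,3,-2,42,0],[1,3,-2,47,0],[1,3,-2,49,0],[1,3,-2,49,0]]'; python3 plan.py 524.4 112.3 112 -7.5;python3 - <<'E'
from h import *
p2,d2=eyes.read_camera("side");crop(p2,160,80,280,200,6,"pics/s13.png")
E
```

```text
clock: 23.75
tcp_pos: [0.5242, 0.1125, 0.1148]
eef_rot: [-0.0, 0.752, 0.659, -0.0]
ft_force: [0.1, 0.2, -1.3]
width: 0.0384
t 23.75 tcp [524.2 112.5 114.8] jaw deg -7.5 tz [-0.001 -0.    -1.   ] F [ 0.1  0.2 -1.3] w 38.4
shift [-0.2  0.2  2.8] yaw -0.000
```

View pics/s13.png

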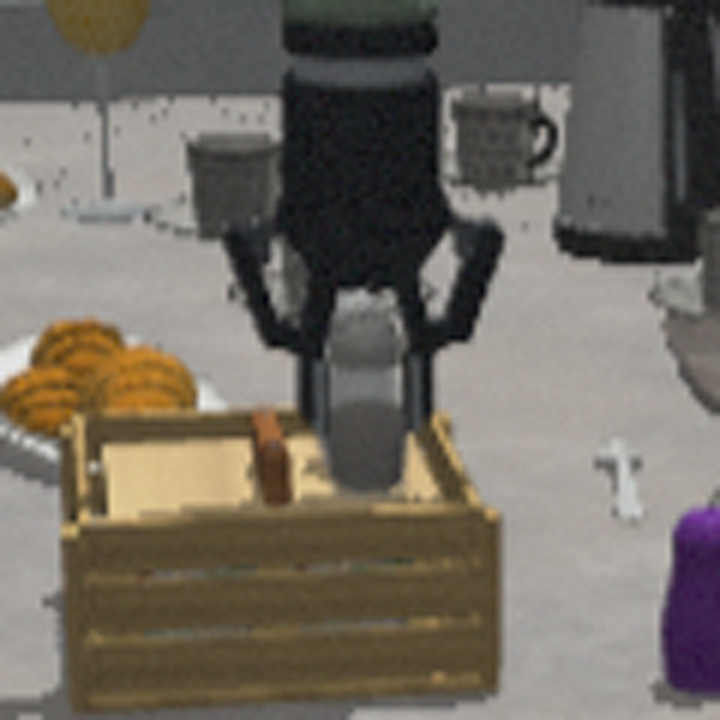

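The pepper hovers in place in front of the salt, between the bar (270,460) and the wall. I lower it.

```bash
python3 -m handwheel '[[1,0,0,1,0],[1,0,0,2,0],[1,0,0,3,0],[1,0,0,3.5,0],[1,0,0,3.5,0]]'; python3 plan.py 524.4 112.3 112 -7.5
```

```text
clock: 24.3
tcp_pos: [0.5244, 0.1127, 0.112]
eef_rot: [0.0, 0.752, 0.659, 0.0]
ft_force: [-0.6, 0.7, 1.7]
width: 0.0382
t 24.30 tcp [524.4 112.7 112. ] jaw deg -7.5 tz [ 0.  0. -1.] F [-0.6  0.7  1.7] w 38.2
shift [-0.4  0.  -0. ] yaw -0.000
```

Contact (-1.3 to +1.7 N). I press slightly further, then release.

```bash
python3 -m handwheel '[[1,0,0,0.5,0],[0.8,0,0,0,0],[0.1,0,0,0,0],[0,0,0,0,0],[-0.2,0,0,0,0],[-0.4,0,0,0,0],[-0.5,0,0,0,0],[-0.6,0,0,-20,0],[-0.7,0,0,-50,0],[-1,0,0,-90,0],[-1,0,0,-110,0],[-1,0,0,-110,0]]'; python3 -m handwheel '[[-1,-30,-20,0,0],[-1,-70,-45,0,0],[-1,-110,-70,0,0],[-1,-150,-90,0,0],[-1,-190,-100,0,0],[-1,-200,-100,0,0],[-1,-200,-100,0,0]]';python3 - <<'E'
from h import *
from scipy.optimize import least_squares
p2,d2=eyes.read_camera("side");crop(p2,160,80,280,200,6,"pics/s14.png")
p,d=eyes.read_camera("top");crop(p,130,150,250,270,5,"pics/t14.png")
crop(p,130,120,400,270,2.8,"pics/t14b.png")
W={"side":cloud("side",d2).reshape(-1,3)*1000,"top":cloud("top",d).reshape(-1,3)*1000}
a=np.radians(-7.5);u=np.array([np.cos(a),np.sin(a)]);v=np.array([-u[1],u[0]])
for n,w in W.items():
  for nm,c in dict(salt=(532,174),pep=(524.4,112.4)).items():
    for lo,hi in((90,112),(112,140),(150,168)):
      s=w[(np.hypot(w[:,0]-c[0],w[:,1]-c[1])<29)&(w[:,2]>lo)&(w[:,2]<hi)]
      if len(s)<8: continue
      r=least_squares(lambda x:np.hypot(s[:,0]-x[0],s[:,1]-x[1])-x[2],[*c,20],loss="soft_l1")
      q=r.x[:2]-[483,147.5];print(n,nm,lo,len(s),r.x.round(1),"crate xy",(q@u).round(1),(q@v).round(1),"zmax",s[:,2].max().round(0))
  s=w[(abs(w[:,2]-81)<5)]; q=s[:,:2]-[483,147.5];X=q@u;Y=q@v;k=(abs(X)<86)&(abs(Y)<86)
  X=X[k];Y=Y[k];print(n,"board",np.percentile(X,[.3,99.7]).round(1),np.percentile(Y,[.3,99.7]).round(1),np.linalg.lstsq(np.c_[X,Y,np.ones(len(X))],s[k,2],rcond=None)[0].round(4))
  s=w[(abs(w[:,2]-107)<4)]; q=s[:,:2]-[483,147.5];X=q@u;Y=q@v;k=(abs(X)<14)&(abs(Y)<60);print("bar",np.percentile(X[k],[1,99]).round(1),np.percentile(Y[k],[1,99]).round(1))
E
python3 plan.py 400 0 200 -7.5
```

```text
clock: 25.5
tcp_pos: [0.5271, 0.1127, 0.2259]
eef_rot: [0.003, 0.752, 0.659, 0.003]
ft_force: [0.3, -0.9, -0.3]
width: 0.085
clock: 26.2
tcp_pos: [0.3983, -0.0735, 0.2206]
eef_rot: [-0.001, 0.753, 0.658, -0.0]
ft_force: [-0.6, 0.7, 0.2]
width: 0.0852
side salt 90 12 [14832.8  1717.2 14403.3] crate xy 14022.2 3429.3 zmax 111.0
side salt 112 24 [147640.3  18530.3 148266.4] crate xy 143498.9 37433.4 zmax 139.0
side salt 150 40 [531.7 172.9  13.1] crate xy 44.9 31.5 zmax 168.0
side pep 90 95 [524.7 111.5  19.4] crate xy 46.0 -30.2 zmax 112.0
side pep 112 133 [524.3 112.8  18.7] crate xy 45.4 -29.1 zmax 140.0
side pep 150 78 [525.  112.6  15.3] crate xy 46.2 -29.1 zmax 168.0
side board [-80.9  81.7] [-84.8  85.3] [ 2.3000e-03 -1.4000e-03  8.1737e+01]
bar [-6.   7.3] [-44.2  38.1]
top salt 90 19 [534.2 175.2  21.5] crate xy 47.1 34.1 zmax 112.0
top salt 112 71 [533.8 175.2  19.6] crate xy 46.8 34.1 zmax 140.0
top salt 150 88 [533.4 174.2  14.1] crate xy 46.4 33.0 zmax 168.0
top pep 112 70 [525.6 113.   19.3] crate xy 46.7 -28.7 zmax 140.0
top pep 150 95 [524.9 112.7  13.5] crate xy 46.0 -29.1 zmax 168.0
top board [-79.7  83.4] [-78.8  84.1] [-5.00000e-04  2.00000e-04  8.07122e+01]
bar [-5.1  8.5] [-40.4  45.8]
t 26.30 tcp [399.  -72.  220.9] jaw deg -7.5 tz [-0.001  0.001 -1.   ] F [ 0.2  0.5 -0.7] w 85.5
shift [71.5 -8.4 21. ] yaw -0.000
```

View pics/s14.png

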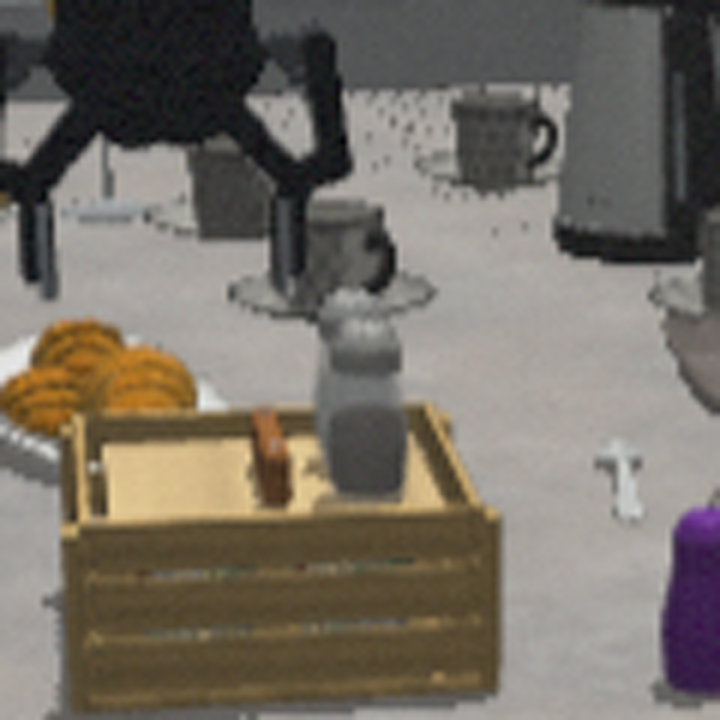

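View pics/t14b.png

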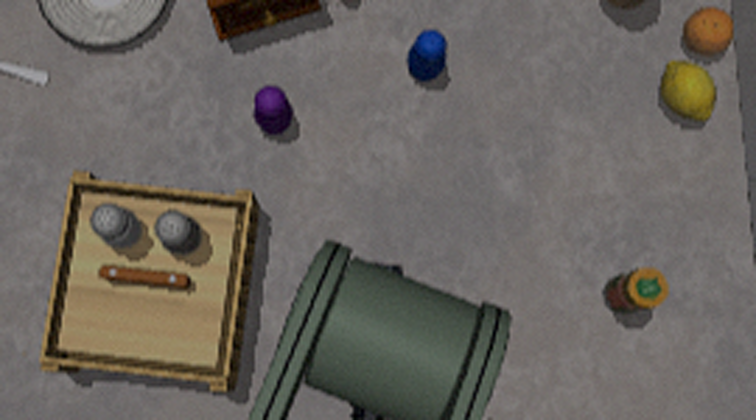

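```bash
python3 -c "
from workcell import manip
print(manip.job_done())"
```

```text
the job is handed in; nothing more can be done
None
```

The job is done and handed in at about 26 s of the 72 s allowed. I lowered the divider onto the four pots until I felt contact. Then I stood the salt and the pepper on the divider, on the far side of the grip bar, again released only on contact.

**Board:** it lies flat inside the crate, with its top about 81 mm up and no measurable tilt. It sits inside the walls on all sides.

**Shakers:** both stand upright. From the board centre, the top camera puts the salt at (45, +31) mm and the pepper at (44.5, −31.5) mm. Midway between bar and edge is 44.5 mm. They are about 18 mm apart.

**Left alone:** in the last pictures the spice jar and the blue and purple look-alikes stand where they were, and the open gripper is clear of everything. I saw the pots only before the board covered them. The level board is my evidence that they still stand.

**Checks that disagreed:** the two cameras differ by up to about 2–3 mm, in line with the stated calibration. The last side-view fits of the salt's body failed because the pepper hides it, so its body position comes from the top camera. It agrees with a clear side view taken just after I placed the salt.

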